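Press a bush home with locking pliers

ROBOT

A 6-joint arm with a two-finger parallel gripper is mounted at the origin on the work surface. World frame = base frame: x ahead of the robot, y to its left, z up, the work surface at z = 0. Lengths are in m, angles in rad, forces in N, time in s.
With the tool pointing down it reaches from about 0.375 to 0.9 m from the base axis. Payload 3.1 kg.
Tool frame: the origin (TCP) lies midway between the tips of the shut fingers; the grasp point (between the pads) lies pinch_z behind it (pinch_z is the distance from the TCP to the grasp point, in m); y points along the fingers, z is the direction in which the jaws open and shut, and the axes are right-handed (so a half turn about y gives the same grasp; the last joint's range is limited). The gripper opens to 87 mm and grips with 3 to 60 N. Pads are 19 mm wide; open, the fingers measure 117 mm over their backs; the gripper's body (75 mm by 190 mm) begins 51 mm behind the grasp point.
Start: joints at [-1.337, 0.527, 1.433, -0, 1.181, -0.178], TCP at [0.25, -0.573, 0.223] pointing down, gripper open.
Joint ranges: [-3.08, 3.08], [-0.75, 2.2], [0.22, 2.44], [-1.43, 4.57], [0, 2.65], [-2.85, 2.85]. Speed limits (rad/s): [2.79, 2.79, 3.14, 3.14, 3.14, 3.14].

INTERFACE

Orientations are given as a unit quaternion [x, y, z, w].
In Python, from rig import get_obs, camera, hand_in, pinch_z gives the robot as it stands. The module is installed in compiled form; this text tells all that it offers.
- The arm moves only by the tool arm_command, never from a script. Its argument "plan" is a list of rows, each a list of 2 entries, a list of its own where there are three numbers: the shift along the world's x, y, z in units of 25 mm (1.0 is 25 mm), then the turn about the world's z in units of 5 degrees (1.0 is 5 degrees). A call has 1 to 5 rows; each row is the pose to reach, as a shift and turn from the pose commanded when the call began; what a row does not reach only later rows make up. A row lasts 1/10 s, in which the tool goes at most 50 mm and 8.59 degrees, less where a joint would pass 70% of its speed; a pose out of reach is approached as far as the arm can. A call with a gripper value outside its range is refused whole. "fingers" is the opening, from -1 (shut) to 1 (fully open), set as the call begins (left out, the last holds). The fingers move at their own pace and stop on an object; "force" is the grip in N (left out, the last holds). Time passes only in rows, so rows that repeat a pose let the fingers close. It gives the time, the measured TCP pose, the force and the opening at its end, in the units of the state.
- get_obs(): the state, without advancing time (a new reading comes with each control period).
- camera(name): name is "scene" or "top" or "wrist"; returns a dict with "pixels" (480x640x3 uint8, red, green, blue), "camera_matrix" (3x3 intrinsics, pixels), "R" (3x3) and "t" (3): a world point X has camera coordinates R X + t. Camera axes: x right, y down, z forward; pixel columns grow to the right and rows downward; lengths in m; the calibration is good to about 2 mm. A picture is of the moment at which its call begins. There is no depth.
- hand_in(): hands the job in, once; it reports no verdict.
The state is a dict: "time": time; "q": joint angles; "joint_velocities": joint speeds; "joint_torque": joint torques, N m; "position": TCP position; "tool_rot": TCP orientation; "ft_force": force on the tool from outside, world axes, zero at the start; "moment": the same for the moment, N m; "grip_width": finger opening in m.
Only numpy, scipy, OpenCV 4.12 (cv2) and the standard library are available. Lean on these libraries where they do the work, as an engineer would, in place of code of your own. Each camera call takes 0.05 s, during which the arm holds its last target.

TASK

Squeeze the handle of the bench-mounted locking pliers gently down over centre until they stay locked by themselves, so that the jaw presses the orange bush home in the runner arm, and let go of them. Then flick the red release paddle so that they spring open, draw the runner arm out of the nest and lay it flat, bush side up, in the pulled-out tray. Do not force the pliers against their stops, and leave the other things alone.

Things in the scene. Friction and masses are not known exactly. Their poses are not given: they have to be found in the camera images.
- pliers: Locking pliers on a grey foot plate bolted to the counter. Origin at counter level under the dark post; z up, -x along the two handles to their ends, +x to the jaws, +y along the work piece to its free end. Handles pivot at x -12 mm, z 120 mm. Post and C-arm are 32 mm wide (y), top at z 132 mm. More than 30 N of touch anywhere on them harms them.
- nest (a point): Nest floor under the jaw (axes as the pliers), 50 mm above the counter, from y -22 to +55 mm of here, side rails 6 mm high (1.2 mm play each side of the bar), closed at -y, open at +y. The round steel jaw (18 mm) above it moves straight down 10 mm as the handle is squeezed and goes back up when the pliers open.
- squeeze_spot (a point): Average place of the spot to press on top of the open upper handle (24 mm wide, green grip; 148 mm long from the pivot; pressing straight down here works throughout). Locked, its top here is on average 121 mm above the counter. Its pitch about the pivot is set anew each time, unmeasured: open, it is really up to 23 mm higher or lower, locked up to 14 mm. Find it by touch.
- paddle_spot (a point): Average place of the top of the red release paddle (26 mm wide, beyond the handle ends), where it is pressed straight down. It too has an unmeasured pitch, and is really up to 11 mm higher or lower. Find it by touch.
- handle (a joint): Upper handle, rad, from its open position: 0 = open, grows pressed down, 0.79 = centre, 0.825 = solid stop (locked). Resistance at the squeeze spot rises to about 16 N near 0.35, falls again and vanishes over centre; from there the handle snaps down by itself some 3 mm to the stop. Below centre it springs back to 0.
- release (a joint): Red release paddle, rad: 0 = at rest (up), grows pressed down (about 32 mm arm, some 13 mm of travel), solid stop at 0.42. It takes about 2 to 5 N with the pliers locked; at about 0.2 to 0.3 it has lifted the handle back over centre and the handle springs open. Returns to 0 by its own spring.
- runner_grip (a point): The runner arm, a loose flat aluminium bar 122 mm long, 24 mm wide, 14 mm thick, 92 g, lies in the nest, its underside on the nest floor. This point is at half its thickness, on the free end overhanging the nest, 20 mm from that end: the place to grasp it (across the 24 mm width). Axes: y along the bar towards the free end, z up. The bush is 82 mm from here towards -y.
- runner_mid (a point): Middle of the runner arm at half thickness, same axes as runner_grip.
- bush (a joint): Orange bush in the runner arm under the jaw, flange 22 mm wide, 3 mm thick; m: 0 = flange 6 mm proud of the bar, 0.006 = seated on it. Stiff fit: 6 N to push, stays where pushed. The locking jaw drives it to about 0.0055 and, open, stands 8 mm above the flange, so the bar can be raised at most 7 mm before it is drawn out towards +y.
- tray_open (a point): Middle of the open part of the inner floor of the white tray with blue front, pulled out from beneath the glass shelf. The inside reaches 80 mm from here to the front (-x), 160 mm to the back, 110 mm to each side; walls 37 mm high. The glass covers what lies more than 80 mm behind this point, 78 to 88 mm above this floor. Slides on stiff runners (about 6 N).
- scoop: Stainless scoop on the counter, bowl 52 mm wide, 30 mm tall, handle 95 mm long towards its -y; origin under the bowl. Bystander.
- bottle: White pump-top bottle on the glass shelf, 165 mm tall, 64 mm wide; origin under its centre. Bystander.
- pegpot: Green plastic peg pot on the glass shelf, 80 mm tall, 84 mm wide; origin under its centre. Bystander.
- tumbler: Blue ceramic tumbler on the counter, 95 mm tall, 72 mm wide; origin under its centre. Bystander.
- screwdriver: Screwdriver lying on the counter; origin under its middle. Bystander.
- soap: Yellow soap box on the counter, 85 x 55 x 28 mm; origin under its centre. Bystander.
- runner: The same runner arm; origin at the middle of its underside.
Mind the look-alikes: they are no part of the job. Leave any blue look-alike of the runner alone.

How it is judged:
On the way, in this order (a step that is already met when the one before it is completed fails the run):
1. the pliers stay locked with nothing touching them: handle past 0.8 rad, bush pressed in at least 4.7 mm, fingers off the pliers for 0.3 s (value of joint handle above 0.8 rad and value of joint bush above 0.0047 m and contact force between the fingers and pliers below 0.5 N), for 0.3 s.
2. the release paddle is pressed past 0.1 rad and the handle springs up below 0.6 rad (value of joint release above 0.1 rad and value of joint handle below 0.6 rad).
At the end, for the whole second after the job is handed in: The pliers stand open (handle below 0.1 rad) and still, the bush is in at least 4.7 mm of its 6 mm, and the runner arm lies at rest flat on the tray's floor (its middle within the tray's inside and less than 13 mm above the floor, tilt under 0.12 rad, bush side up) (value of joint handle below 0.1 rad and value of joint bush above 0.0047 m and x of runner_mid in the frame of tray_open between -0.08 and 0.16 m and y of runner_mid in the frame of tray_open between -0.11 and 0.11 m and z of runner_mid in the frame of tray_open below 0.013 m and angle between runner_mid's own z axis and vertical below 0.12 rad and velocity of joint handle between -0.1 and 0.1 rad/s and contact force between pliers and the fingers below 0.5 N and linear speed of runner below 0.02 m/s); the robot touches nothing.
It fails at once if the robot touches the pliers with more than 30 N (contact force between any of the fingers, the arm and pliers above 30 N).
It fails at once if a bystander is moved by more than 25 mm (distance of any of bottle, pegpot, tumbler, scoop, screwdriver, soap from where it was at the start of the episode above 0.025 m).
It also fails if it takes over 70 s, if anything falls off the work surface, if the arm or the gripper's body presses on something with over 40 N, if the wrist force passes 120 N, or if a joint passes its speed limit or range.

## Working session

There is one attempt and no reset: what is moved stays moved. The work goes in short steps, Python scripts to look and compute and a tool call to move; the robot and the scene stay as the last step left them, time stands still between calls to the robot, and variables do not carry over. Pictures are saved under pics/ and viewed, and the job is handed in when it is done.

Besides the shell and the picture viewer there is one more tool, called after "Emit:" by a JSON object that holds its "op" and its "data", one argument or row to a line. arm_command: Moves the arm, as the interface text tells. Its arguments: {"type":"object","properties":{"plan":{"type":"array"},"fingers":{"type":"number"},"force":{"type":"number"}},"required":["plan"]}

```bash
mkdir -p pics
python3 - <<'E'
from rig import *
import cv2
print(get_obs(), pinch_z)
for n in ["scene","top","wrist"]:
    c=camera(n); cv2.imwrite(f"pics/{n}0.png",c["pixels"][:,:,::-1])
    print(n,c["camera_matrix"].tolist(),c["R"].round(4).tolist(),c["t"].round(4).tolist())
E
```

```text
{'time': 0.0, 'q': array([-1.33754237e+00,  5.28494259e-01,  1.43390696e+00,  1.04075601e-05,
        1.18140785e+00, -1.78513132e-01]), 'joint_velocities': array([-0.00019306, -0.00055671, -0.00091738,  0.00079623, -0.00059884,
        0.00030306]), 'joint_torque': array([-5.03573665e-04, -4.40045357e+01, -1.76593155e+01,  6.33445289e-02,
        5.83299925e-02, -1.69665982e-04]), 'position': array([ 0.24999156, -0.5720173 ,  0.22155291]), 'tool_rot': array([-0.14457193,  0.69295649, -0.69138965,  0.14453584]), 'ft_force': array([ 0.53226835, -0.47676993, -0.32529784]), 'moment': array([ 0.03781149, -0.03567103, -0.02373641]), 'grip_width': 0.08686556536886363} 0.0187
scene [[584.847779725222, 0.0, 321.02956939603143], [0.0, 584.847779725222, 237.47835394208735], [0.0, 0.0, 1.0]] [[-0.8579, 0.5138, -0.0078], [0.4504, 0.7445, -0.4928], [-0.2474, -0.4263, -0.8701]] [0.499, -0.1463, 1.4782]
top [[498.90572113166263, 0.0, 322.16439465647625], [0.0, 498.90572113166263, 245.63235489363603], [0.0, 0.0, 1.0]] [[0.0084, -0.9999, 0.0132], [-0.9958, -0.0095, -0.0915], [0.0916, -0.0123, -0.9957]] [-0.078, 0.563, 1.133]
wrist [[400.57581470055294, 0.0, 310.05136177401954], [0.0, 400.57581470055294, 233.89798408278094], [0.0, 0.0, 1.0]] [[0.3998, -0.9166, -0.0024], [-0.882, -0.3854, 0.2713], [-0.2496, -0.1063, -0.9625]] [-0.6246, -0.0325, 0.3909]
```

View pics/scene0.png

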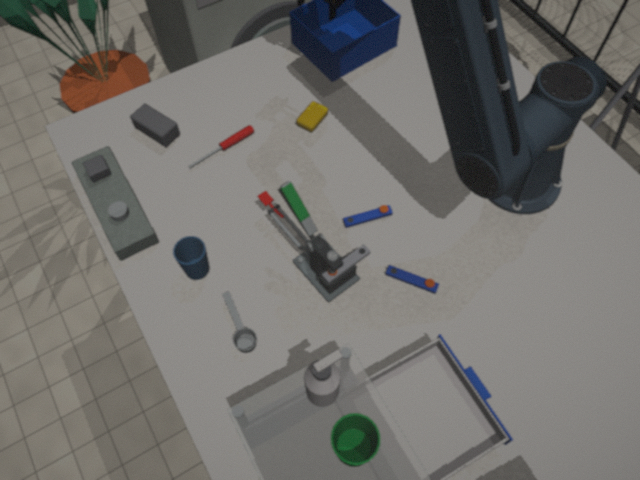

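View pics/top0.png

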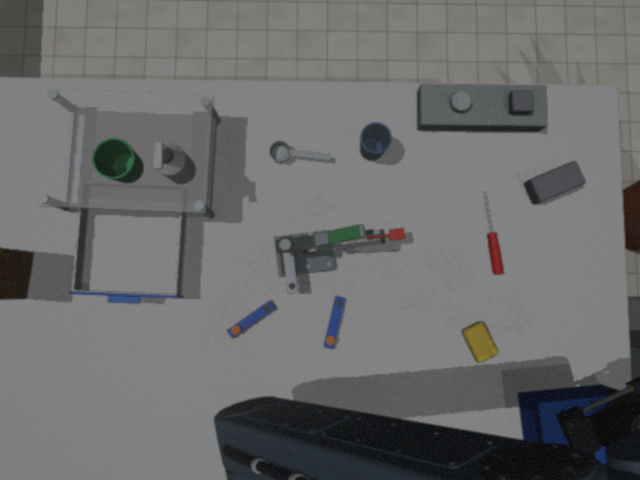

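View pics/wrist0.png

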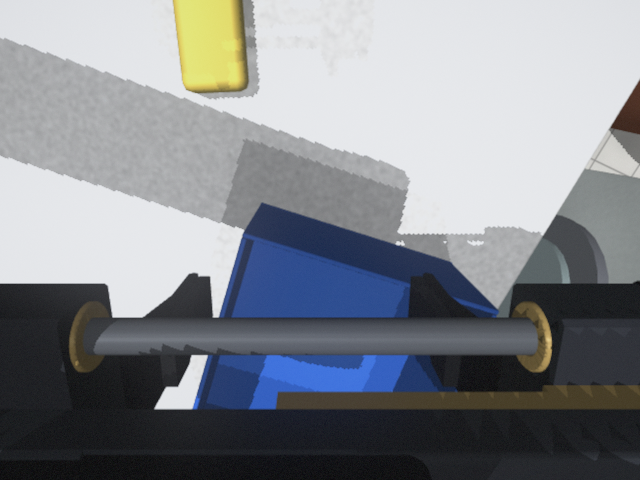

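Run:
```python
import cv2
a=cv2.imread("pics/top0.png")[190:360,210:430]; cv2.imwrite("pics/topc.png",cv2.resize(cv2.convertScaleAbs(a,alpha=1.5),None,fx=3.6,fy=3.5,interpolation=cv2.INTER_CUBIC))
a=cv2.imread("pics/scene0.png")[170:310,240:450]; cv2.imwrite("pics/scenec.png",cv2.resize(cv2.convertScaleAbs(a,alpha=1.5),None,fx=3.8,fy=3.8,interpolation=cv2.INTER_CUBIC))
```

```text
(no output)
```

View pics/topc.png

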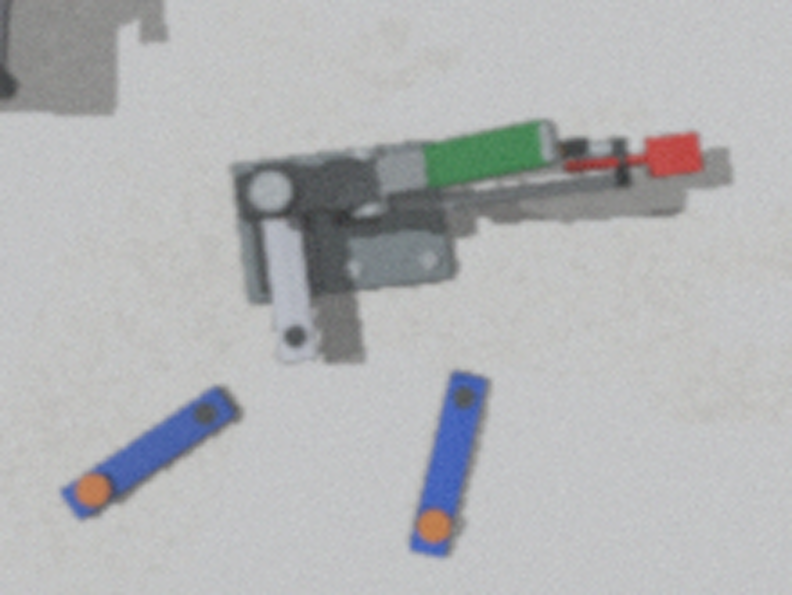

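View pics/scenec.png

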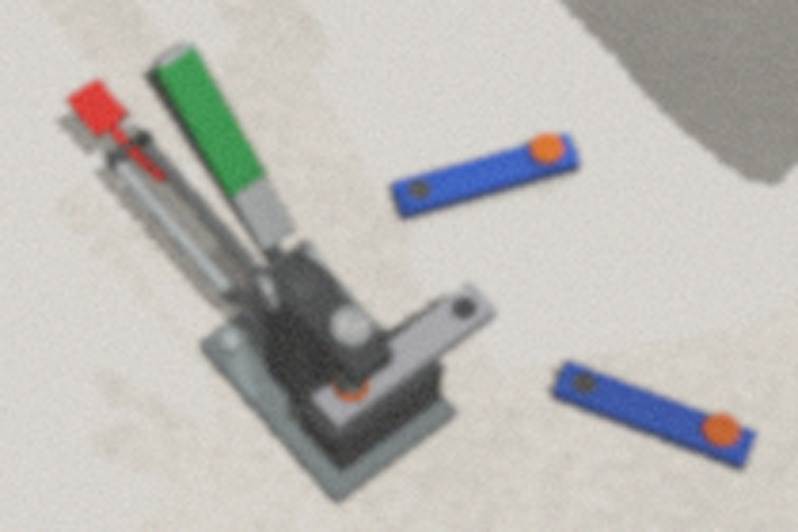

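```bash
cat > h.py <<'E'
import numpy as np,cv2
from rig import *
def cams():
    return {n:camera(n) for n in ("scene","top")}
def P(c): return c["camera_matrix"]@np.c_[c["R"],c["t"]]
def tri(C,a,b):
    X=cv2.triangulatePoints(P(C["top"]),P(C["scene"]),np.array(a,float),np.array(b,float)); return (X[:3]/X[3]).ravel()
def plane(c,uv,z):
    d=c["R"].T@np.linalg.solve(c["camera_matrix"],[uv[0],uv[1],1]); o=-c["R"].T@c["t"]
    return o+d*(z-o[2])/d[2]
def proj(c,X):
    p=P(c)@np.r_[X,1]; return p[:2]/p[2]
E
python3 - <<'E'
from h import *
C=cams()
T=lambda u,v:(210+u/3.6,190+v/3.5)
S=lambda u,v:(240+u/3.8,170+v/3.8)
for n,a,b in [("paddle",T(674,154),S(97,107)),("hole",T(295,336),S(465,307)),("rod",T(269,190),S(352,326)),("greenend",T(546,141),S(175,57)),("greenstart",T(427,167),S(250,183))]:
    X=tri(C,a,b); print(n,X.round(4),proj(C["top"],X)-a)
for n,p in [("fp1",(232,163)),("fp2",(455,278)),("fp3",(256,302))]: print(n,plane(C["top"],T(*p),0.008).round(4))
for n,p in [("fp far",(338,500)),("fp r",(455,408)),("fp l",(203,346))]: print(n,plane(C["scene"],S(*p),0.008).round(4))
for n,p in [("bar e1",(282,361)),("bar e2",(312,357)),("bar s",(263,223)),("bar s2",(300,220))]: print(n,plane(C["top"],T(*p),0.064).round(4))
for n,p in [("bar e1",(495,314)),("bar e2",(468,283)),("bar back",(312,398)),("bar back",(337,425))]: print(n,plane(C["scene"],S(*p),0.064).round(4))
top=C["top"]
for n,p,z in [("traycentre",(130,252),.0),("fr l",(75,292),.0),("fr r",(182,294),.0)]: print(n,plane(top,p,z).round(4))
E
```

```text
paddle [ 0.5885 -0.2419  0.0638] [ 0.09448803 -0.12410254]
hole [ 0.4694 -0.0059  0.0627] [ 0.05901995 -0.07782319]
rod [0.5555 0.0063 0.1432] [ 0.17970682 -0.23731097]
greenend [ 0.5757 -0.1463  0.2269] [-0.0109449   0.01435544]
greenstart [ 0.5665 -0.0842  0.1755] [ 0.08701398 -0.11449623]
fp1 [0.5858 0.0397 0.008 ]
fp2 [ 0.5095 -0.1071  0.008 ]
fp3 [0.4923 0.0225 0.008 ]
fp far [0.5852 0.0405 0.008 ]
fp r [0.4937 0.0257 0.008 ]
fp l [ 0.6029 -0.0893  0.008 ]
bar e1 [0.4533 0.002  0.064 ]
bar e2 [ 0.456  -0.0165  0.064 ]
bar s [0.5412 0.0151 0.064 ]
bar s2 [ 0.5433 -0.0079  0.064 ]
bar e1 [0.4574 0.0076 0.064 ]
bar e2 [ 0.4597 -0.0181  0.064 ]
bar back [ 0.5777 -0.0011  0.064 ]
bar back [0.5742 0.021  0.064 ]
traycentre [0.5467 0.3805 0.    ]
fr l [0.4516 0.5046 0.    ]
fr r [0.449  0.2548 0.    ]
```

Run:
```python
from h import *
from scipy.spatial.transform import Rotation as R
o=get_obs(); M=R.from_quat(o["tool_rot"]).as_matrix(); print(M.round(3)); print(o["position"],np.degrees(np.arctan2(M[1,2],M[0,2])))
c=camera("top")
for n,p in [("tumbler",(375,135)),("scoop",(280,152)),("scooph",(330,156))]: print(n,plane(c,p,0.03).round(3))
print("tray fl",plane(c,(88,287),.0),plane(c,(178,289),.0),plane(c,(184,212),0.),plane(c,(90,212),0.))
```

```text
[[-0.916 -0.     0.4  ]
 [-0.4    0.001 -0.916]
 [-0.    -1.    -0.001]]
[ 0.25011358 -0.57239506  0.22205753] -66.40703014516869
tumbler [ 0.828 -0.196  0.03 ]
scoop [0.784 0.028 0.03 ]
scooph [ 0.776 -0.09   0.03 ]
tray fl [0.46348509 0.47493995 0.        ] [0.46058443 0.26456647 0.        ] [0.64344894 0.2566636  0.        ] [0.64112024 0.47928141 0.        ]
```

Emit:
{"op": "arm_command", "data": {
  "plan": [
    [[1.5, 2, 2], 1.5],
    [[3, 4, 3.2], 3],
    [[4.5, 6, 4], 4.5],
    [[6, 8, 4], 6],
    [[7.5, 10, 4], 7.5]
  ],
  "fingers": -1
}}

```text
time: 0.8
position: [0.3877, -0.3899, 0.3147]
tool_rot: [0.361, -0.607, 0.609, -0.361]
ft_force: [0.5, -0.9, -0.4]
grip_width: 0.0553
```

Emit:
{"op": "arm_command", "data": {
  "plan": [
    [[1.4, 1.9, 0], 1.5],
    [[2.8, 3.8, 0], 3],
    [[4.2, 5.7, 0], 4.5],
    [[5.5, 7.6, 0], 6],
    [[5.5, 7.6, 0], 7.4]
  ]
}}

```text
time: 1.3
position: [0.5253, -0.1979, 0.3134]
tool_rot: [-0.535, 0.462, -0.462, 0.536]
ft_force: [0.8, -0.6, -0.5]
grip_width: 0.0151
```

Emit:
{"op": "arm_command", "data": {
  "plan": [
    [[0, 0, 0], 0],
    [[0, 0, 0], 0]
  ]
}}

```text
time: 1.5
position: [0.5242, -0.2003, 0.3131]
tool_rot: [0.535, -0.463, 0.463, -0.534]
ft_force: [0.6, -0.7, -0.3]
grip_width: 0.0026
```

Run:
```python
from h import *
c=camera("wrist"); cv2.imwrite("pics/w1.png",c["pixels"][:,:,::-1]); o=get_obs(); print(o["time"],o["position"],o["ft_force"],o["q"])
print("cam",-c["R"].T@c["t"])
import pickle; pickle.dump(c,open("w1.pkl","wb"))
```

```text
1.55 [ 0.52376356 -0.20120567  0.31314467] [-0.5148181  -0.3357982   0.32102025] [-5.65474625e-01  3.46229011e-01  1.47810064e+00 -8.23943421e-04
  1.31745176e+00 -7.05903957e-01]
cam [ 0.51406967 -0.12749283  0.47495749]
```

View pics/w1.png

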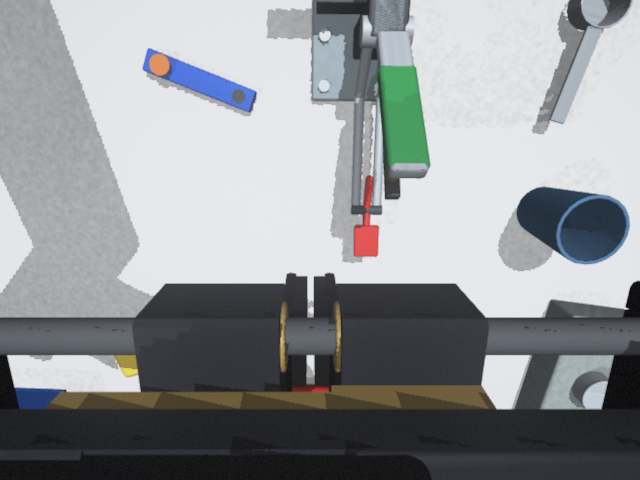

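```bash
cat >> h.py <<'E'
def tri3(obs):
    A=[]
    for c,(u,v) in obs:
        p=P(c); s=np.hypot(0,1); A+= [(u*p[2]-p[0])/c["camera_matrix"][0,0],(v*p[2]-p[1])/c["camera_matrix"][0,0]]
    X=np.linalg.svd(np.array(A))[2][-1]; X=X[:3]/X[3]
    return X.round(4),[ (proj(c,X)-np.array(q)).round(1).tolist() for c,q in obs]
E
python3 - <<'E'
from h import *
import pickle
from scipy.spatial.transform import Rotation as R
w=pickle.load(open("w1.pkl","rb")); C=cams(); t,s=C["top"],C["scene"]
T=lambda u,v:(210+u/3.6,190+v/3.5)
S=lambda u,v:(240+u/3.8,170+v/3.8)
print("paddle",tri3([(t,T(674,154)),(s,S(97,107)),(w,(366,240))]))
print("greenend mid",tri3([(t,T(543,141)),(s,S(177,55)),(w,(409,166))]))
print("greenstart mid",tri3([(t,T(427,167)),(s,S(250,183)),(w,(397,67))]))
for p in [(313,101),(312,20)]: print(plane(w,p,.008).round(4))
M=R.from_quat(get_obs()["tool_rot"]).as_matrix(); print(np.degrees(np.arctan2(M[1,2],M[0,2])))
E
```

```text
paddle (array([ 0.5891, -0.2408,  0.0656]), [[-0.3, -0.5], [0.1, 0.0], [-1.0, 0.5]])
greenend mid (array([ 0.5757, -0.1444,  0.2315]), [[0.1, -0.3], [-0.2, -0.1], [-1.3, -1.1]])
greenstart mid (array([ 0.5671, -0.0836,  0.1772]), [[-0.2, -0.5], [-0.1, -0.1], [-1.6, -0.1]])
[ 0.5139 -0.1061  0.008 ]
[ 0.5012 -0.0261  0.008 ]
7.960114216847935
```

Emit:
{"op": "arm_command", "data": {
  "plan": [
    [[1, 1.5, 0], 0],
    [[2, 3, 0], 0],
    [[2, 3.05, -1], 0],
    [[2, 3.05, -2.6], 0],
    [[2, 3.05, -2.6], 0]
  ]
}}

```text
time: 2.15
position: [0.5701, -0.1242, 0.2434]
tool_rot: [0.535, -0.468, 0.46, -0.532]
ft_force: [-0.7, 0.7, 0.8]
grip_width: 0.0005
```

Emit:
{"op": "arm_command", "data": {
  "plan": [
    [[0, 0, 0], 0],
    [[0, 0, -0.1], 0]
  ]
}}

```text
time: 2.35
position: [0.5753, -0.1262, 0.2479]
tool_rot: [-0.533, 0.462, -0.465, 0.534]
ft_force: [-0.5, 0.5, 0.4]
grip_width: 0.0002
```

Emit:
{"op": "arm_command", "data": {
  "plan": [
    [[0, 0, -0.2], 0],
    [[0, 0, -0.4], 0],
    [[0, 0, -0.5], 0],
    [[0, 0, -0.5], 0]
  ]
}}

```text
time: 2.75
position: [0.5738, -0.1245, 0.233]
tool_rot: [0.534, -0.464, 0.463, -0.534]
ft_force: [0.4, -0.3, -0.3]
grip_width: 0.0002
```

Run:
```python
from h import *
c=camera("wrist"); cv2.imwrite("pics/w2.png",c["pixels"][:,:,::-1])
o=get_obs(); print(o["time"],o["position"],o["ft_force"])
```

```text
2.8 [ 0.57394558 -0.12453107  0.23314392] [ 0.42065433 -0.02297984  0.36843134]
```

View pics/w2.png

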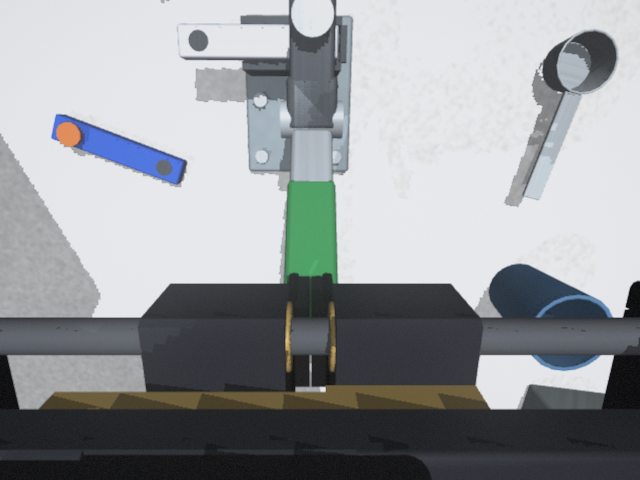

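Emit:
{"op": "arm_command", "data": {
  "plan": [
    [[0, 0, -0.1], 0],
    [[0, 0, -0.2], 0],
    [[0, 0, -0.3], 0],
    [[0, 0, -0.3], 0]
  ]
}}

```text
time: 3.2
position: [0.5739, -0.1244, 0.2253]
tool_rot: [0.534, -0.464, 0.463, -0.534]
ft_force: [-0.2, 0.7, 0.8]
grip_width: 0.0002
```

Emit:
{"op": "arm_command", "data": {
  "plan": [
    [[0, 0, -0.1], 0],
    [[0, 0, -0.2], 0],
    [[0, 0, -0.2], 0]
  ]
}}

```text
time: 3.5
position: [0.5743, -0.1246, 0.2207]
tool_rot: [-0.534, 0.463, -0.464, 0.534]
ft_force: [0.2, -0.2, 1.8]
grip_width: 0.0005
```

Emit:
{"op": "arm_command", "data": {
  "plan": [
    [[0, 0, -0.15], 0],
    [[0, 0, -0.3], 0],
    [[0, 0, -0.45], 0],
    [[0, 0, -0.6], 0],
    [[0, 0, -0.6], 0]
  ]
}}

```text
time: 4.0
position: [0.575, -0.1251, 0.2064]
tool_rot: [-0.534, 0.463, -0.464, 0.534]
ft_force: [0.3, 0.3, 7.4]
grip_width: 0.0008
```

Emit:
{"op": "arm_command", "data": {
  "plan": [
    [[0, 0, -0.15], 0],
    [[0, 0, -0.3], 0],
    [[0, 0, -0.45], 0],
    [[0, 0, -0.6], 0],
    [[0, 0, -0.6], 0]
  ]
}}

```text
time: 4.5
position: [0.5765, -0.1266, 0.1933]
tool_rot: [-0.534, 0.461, -0.466, 0.534]
ft_force: [-0.3, -1.5, 13.7]
grip_width: 0.0005
```

Emit:
{"op": "arm_command", "data": {
  "plan": [
    [[0, 0, -0.15], 0],
    [[0, 0, -0.3], 0],
    [[0, 0, -0.45], 0],
    [[0, 0, -0.6], 0],
    [[0, 0, -0.6], 0]
  ]
}}

```text
time: 5.0
position: [0.5779, -0.1285, 0.1796]
tool_rot: [-0.534, 0.459, -0.468, 0.534]
ft_force: [-1.3, -5.7, 17.8]
grip_width: 0.0007
```

Emit:
{"op": "arm_command", "data": {
  "plan": [
    [[0, 0, -0.15], 0],
    [[0, 0, -0.3], 0],
    [[0, 0, -0.45], 0],
    [[0, 0, -0.6], 0],
    [[0, 0, -0.6], 0]
  ]
}}

```text
time: 5.5
position: [0.579, -0.1298, 0.1648]
tool_rot: [0.534, -0.457, 0.469, -0.534]
ft_force: [0.8, -7.6, 16.8]
grip_width: 0.0008
```

Emit:
{"op": "arm_command", "data": {
  "plan": [
    [[0, 0, -0.15], 0],
    [[0, 0, -0.3], 0],
    [[0, 0, -0.45], 0],
    [[0, 0, -0.55], 0],
    [[0, 0, -0.55], 0]
  ]
}}

```text
time: 6.0
position: [0.5782, -0.1284, 0.1494]
tool_rot: [-0.534, 0.459, -0.468, 0.534]
ft_force: [2.6, -4.0, 8.6]
grip_width: 0.0007
```

Emit:
{"op": "arm_command", "data": {
  "plan": [
    [[0, 0, -0.1], 0],
    [[0, 0, -0.2], 0],
    [[0, 0, -0.3], 0],
    [[0, 0, -0.3], 0]
  ]
}}

```text
time: 6.4
position: [0.5751, -0.1256, 0.1398]
tool_rot: [-0.534, 0.463, -0.465, 0.534]
ft_force: [0.5, -1.1, 1.5]
grip_width: 0.0006
```

Emit:
{"op": "arm_command", "data": {
  "plan": [
    [[0, 0, -0.05], 0],
    [[0, 0, -0.1], 0],
    [[0, 0, -0.1], 0]
  ]
}}

```text
time: 6.7
position: [0.573, -0.1239, 0.1362]
tool_rot: [0.534, -0.464, 0.462, -0.534]
ft_force: [-0.8, 0.3, 0.2]
grip_width: 0.0003
```

Emit:
{"op": "arm_command", "data": {
  "plan": [
    [[0, 0, -0.05], 0],
    [[0, 0, -0.1], 0],
    [[0, 0, -0.1], 0]
  ]
}}

```text
time: 7.0
position: [0.5733, -0.124, 0.1356]
tool_rot: [0.534, -0.464, 0.463, -0.534]
ft_force: [-3.4, 1.5, 9.5]
grip_width: 0.0004
```

Run:
```python
from h import *
o=get_obs(); print(o["time"],o["position"],o["ft_force"])
C=cams(); 
a=C["scene"]["pixels"][170:310,240:450,::-1]; cv2.imwrite("pics/s3.png",cv2.resize(cv2.convertScaleAbs(a,alpha=1.5),None,fx=3.8,fy=3.8,interpolation=cv2.INTER_CUBIC))
```

```text
7.0 [ 0.57326436 -0.12398867  0.13556241] [-3.44442526  1.52962635  9.47103954]
```

View pics/s3.png

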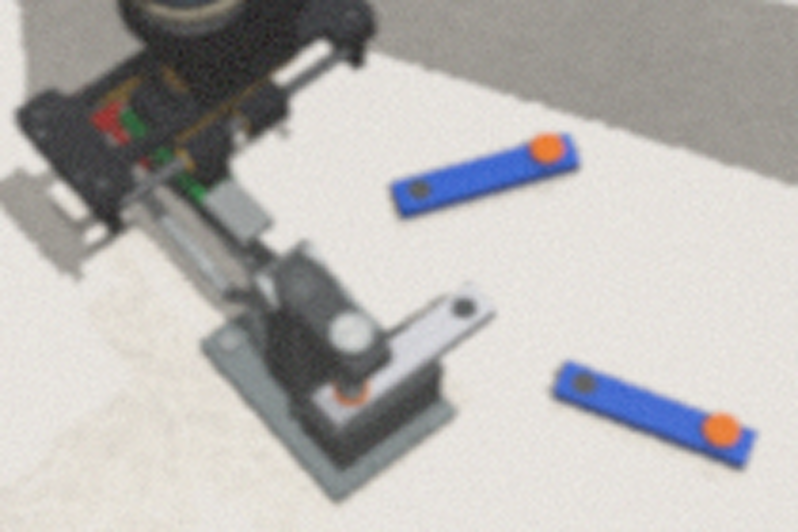

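Emit:
{"op": "arm_command", "data": {
  "plan": [
    [[0, 0, 0.2], 0],
    [[0, 0, 0.4], 0],
    [[0, 0, 0.8], 0],
    [[0, 0, 1.4], 0],
    [[0, 0, 1.4], 0]
  ]
}}

```text
time: 7.6
position: [0.5756, -0.1252, 0.1716]
tool_rot: [-0.534, 0.462, -0.465, 0.535]
ft_force: [-0.4, 0.3, 0.4]
grip_width: 0.0003
```

Emit:
{"op": "arm_command", "data": {
  "plan": [
    [[0, 0, 0.5], 0],
    [[0, -1, 1], 0],
    [[0.2, -2.5, 1], 0],
    [[0.5, -3.5, 1], 0],
    [[0.5, -4.0, 1], 0]
  ]
}}

```text
time: 8.1
position: [0.5873, -0.2271, 0.1948]
tool_rot: [-0.534, 0.463, -0.465, 0.534]
ft_force: [-0.4, -0.2, -1.0]
grip_width: 0.0003
```

Emit:
{"op": "arm_command", "data": {
  "plan": [
    [[0, -0.6, 0], 0],
    [[0, -0.6, 0], 0]
  ]
}}

```text
time: 8.3
position: [0.5862, -0.2409, 0.1942]
tool_rot: [0.534, -0.464, 0.464, -0.534]
ft_force: [-0.0, 0.2, -0.4]
grip_width: 0.0005
```

Run:
```python
from h import *
o=get_obs(); print(o["time"],o["position"],o["ft_force"])
C=cams(); 
a=C["scene"]["pixels"][170:310,240:450,::-1]; cv2.imwrite("pics/s4.png",cv2.resize(cv2.convertScaleAbs(a,alpha=1.5),None,fx=3.8,fy=3.8,interpolation=cv2.INTER_CUBIC))
w=camera("wrist");cv2.imwrite("pics/w4.png",w["pixels"][:,:,::-1])
import pickle; pickle.dump(w,open("w4.pkl","wb"))
```

```text
8.3 [ 0.58617128 -0.24086359  0.1942149 ] [-0.00567462  0.23099439 -0.40748323]
```

View pics/s4.png

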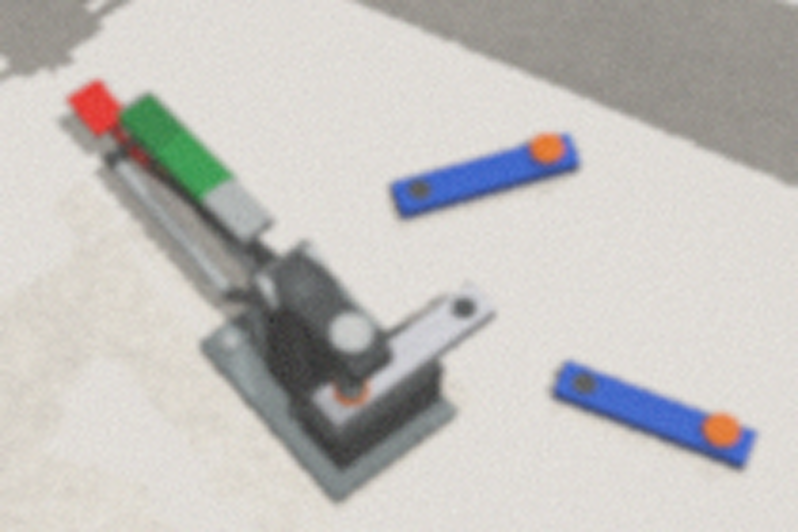

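View pics/w4.png

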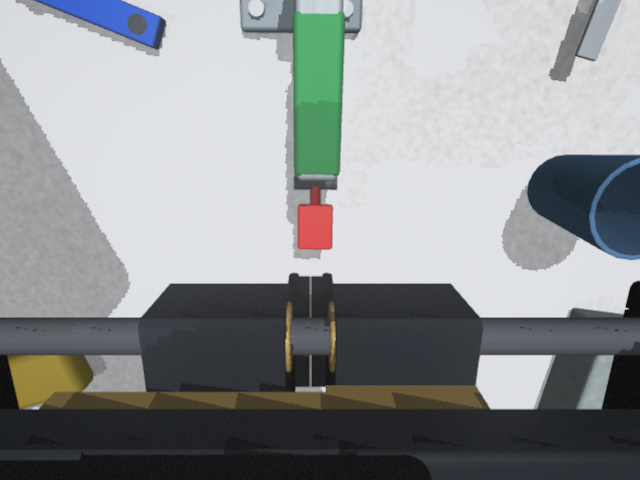

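Run:
```python
from h import *
import pickle
w=pickle.load(open("w4.pkl","rb"));t=camera("top")
T=lambda u,v:(210+u/3.6,190+v/3.5)
print(plane(w,(316,180),.13),[plane(w,p,.0656).round(4) for p in [(315,227),(299,206),(332,206),(315,248)]])
print(proj(w,np.array([.5891,-.2408,.0656])))
```

```text
[ 0.58356484 -0.19719423  0.13      ] [array([ 0.59  , -0.241 ,  0.0656]), array([ 0.576 , -0.2268,  0.0656]), array([ 0.6002, -0.2234,  0.0656]), array([ 0.5924, -0.2573,  0.0656])]
[313.80555509 226.57394681]
```

Emit:
{"op": "arm_command", "data": {
  "plan": [
    [[0.15, -0.25, -0.5], 0],
    [[0.15, -0.25, -2], 0],
    [[0.15, -0.25, -3.5], 0],
    [[0.15, -0.25, -4.2], 0],
    [[0.15, -0.25, -4.2], 0]
  ]
}}

```text
time: 9.0
position: [0.588, -0.244, 0.0853]
tool_rot: [0.535, -0.466, 0.46, -0.534]
ft_force: [-0.7, 0.2, 0.4]
grip_width: 0.0005
```

Emit:
{"op": "arm_command", "data": {
  "plan": [
    [[0, 0, -0.1], 0],
    [[0, 0, -0.2], 0],
    [[0, 0, -0.2], 0]
  ]
}}

```text
time: 9.3
position: [0.591, -0.2462, 0.0855]
tool_rot: [-0.534, 0.463, -0.464, 0.534]
ft_force: [-0.4, 0.8, -0.0]
grip_width: 0.0005
```

Emit:
{"op": "arm_command", "data": {
  "plan": [
    [[0, 0, -0.2], 0],
    [[0, 0, -0.3], 0],
    [[0, 0, -0.4], 0],
    [[0, 0, -0.4], 0]
  ]
}}

```text
time: 9.7
position: [0.59, -0.2457, 0.0741]
tool_rot: [0.534, -0.464, 0.463, -0.534]
ft_force: [-0.3, 0.1, 0.9]
grip_width: 0.0005
```

Emit:
{"op": "arm_command", "data": {
  "plan": [
    [[0, 0, -0.1], 0],
    [[0, 0, -0.2], 0],
    [[0, 0, -0.2], 0]
  ]
}}

```text
time: 10.0
position: [0.5905, -0.2461, 0.0693]
tool_rot: [0.534, -0.463, 0.464, -0.534]
ft_force: [-0.5, -0.7, 0.8]
grip_width: 0.0005
```

Emit:
{"op": "arm_command", "data": {
  "plan": [
    [[0, 0, -0.1], 0],
    [[0, 0, -0.2], 0],
    [[0, 0, -0.2], 0]
  ]
}}

```text
time: 10.3
position: [0.5908, -0.2468, 0.0647]
tool_rot: [0.534, -0.463, 0.464, -0.534]
ft_force: [0.0, -3.8, 3.4]
grip_width: 0.0003
```

Emit:
{"op": "arm_command", "data": {
  "plan": [
    [[0, 0, -0.1], 0],
    [[0, 0, -0.2], 0],
    [[0, 0, -0.2], 0]
  ]
}}

```text
time: 10.6
position: [0.5907, -0.2463, 0.0593]
tool_rot: [-0.534, 0.463, -0.464, 0.534]
ft_force: [0.7, -2.8, 2.5]
grip_width: 0.0006
```

Run:
```python
from h import *
o=get_obs(); print(o["time"],o["position"],o["ft_force"])
a=camera("scene")["pixels"][170:310,240:450,::-1]; cv2.imwrite("pics/s5.png",cv2.resize(cv2.convertScaleAbs(a,alpha=1.5),None,fx=3.8,fy=3.8,interpolation=cv2.INTER_CUBIC))
```

```text
10.6 [ 0.59074192 -0.24627024  0.05926514] [ 0.66520783 -2.76622415  2.52940495]
```

View pics/s5.png

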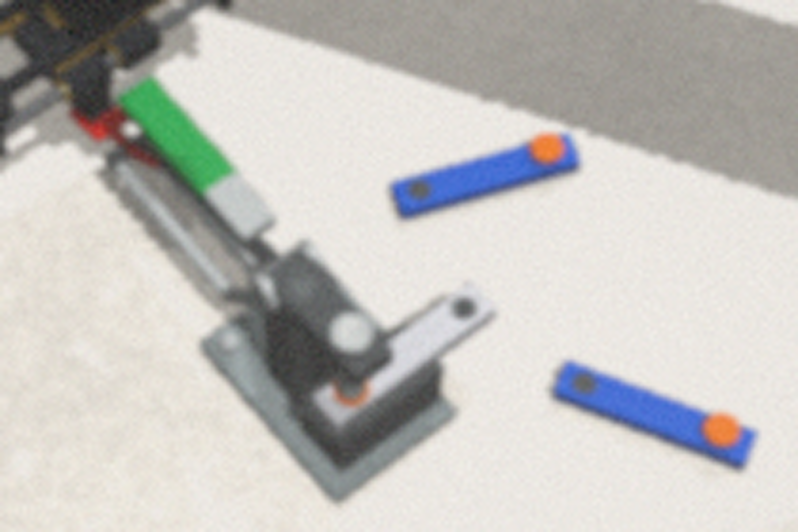

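Emit:
{"op": "arm_command", "data": {
  "plan": [
    [[0, -0.1, 0], 0],
    [[0, -0.2, 0], 0],
    [[0, -0.2, 0], 0]
  ]
}}

```text
time: 10.95
position: [0.5896, -0.2499, 0.059]
tool_rot: [-0.534, 0.464, -0.463, 0.534]
ft_force: [0.3, 0.6, 1.9]
grip_width: 0.0009
```

Run:
```python
from h import *
o=get_obs(); print(o["time"],o["position"],o["ft_force"],o["moment"])
a=camera("scene")["pixels"][130:310,220:450,::-1]; cv2.imwrite("pics/s6.png",cv2.resize(cv2.convertScaleAbs(a,alpha=1.5),None,fx=3.4,fy=3.3,interpolation=cv2.INTER_CUBIC))
w=camera("wrist");cv2.imwrite("pics/w6.png",w["pixels"][:,:,::-1])
```

```text
10.95 [ 0.58964452 -0.24994074  0.05901663] [0.33150207 0.57180966 1.93989361] [ 0.17460057 -0.1374988   0.01319252]
```

View pics/s6.png

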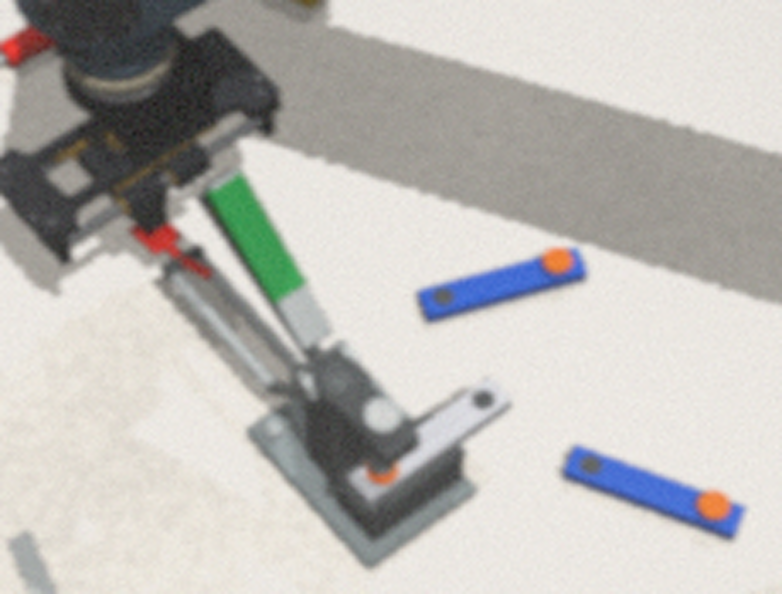

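View pics/w6.png

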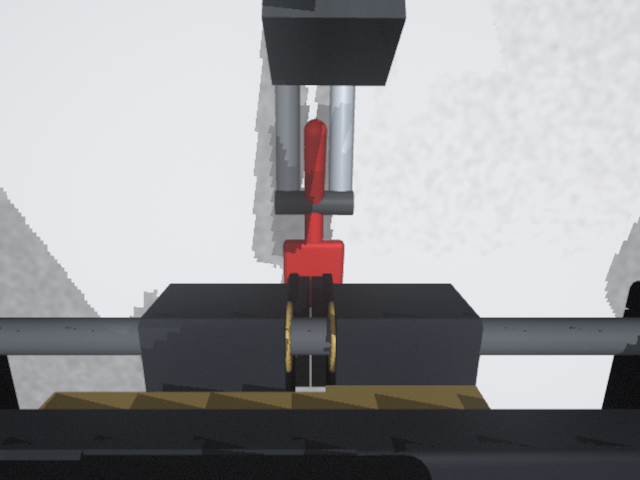

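Emit:
{"op": "arm_command", "data": {
  "plan": [
    [[0, 0, -0.1], 0],
    [[0, 0, -0.1], 0],
    [[0, 0, 0.2], 0],
    [[0, -0.4, 0.6], 0],
    [[0, -2, 1], 0]
  ]
}}

```text
time: 11.55
position: [0.5899, -0.2978, 0.0849]
tool_rot: [-0.535, 0.464, -0.461, 0.535]
ft_force: [0.4, 0.0, 0.3]
grip_width: 0.0003
```

Emit:
{"op": "arm_command", "data": {
  "plan": [
    [[0, -0.3, 1], 0],
    [[0, -0.3, 3], 0],
    [[-1, -0.3, 5], 0],
    [[-2, -0.3, 7], 0],
    [[-3, 0.5, 7.5], 0]
  ]
}}

```text
time: 12.05
position: [0.5169, -0.2929, 0.2774]
tool_rot: [0.534, -0.46, 0.468, -0.533]
ft_force: [0.9, -0.3, -0.2]
grip_width: 0.0004
```

Run:
```python
from h import *
o=get_obs(); print(o["time"],o["position"],o["ft_force"],o["q"])
C=cams()
a=C["scene"]["pixels"][130:310,220:450,::-1]; cv2.imwrite("pics/s7.png",cv2.resize(cv2.convertScaleAbs(a,alpha=1.5),None,fx=3.4,fy=3.3,interpolation=cv2.INTER_CUBIC))
a=C["top"]["pixels"][190:360,210:430,::-1]; cv2.imwrite("pics/t7.png",cv2.resize(cv2.convertScaleAbs(a,alpha=1.5),None,fx=3.6,fy=3.5,interpolation=cv2.INTER_CUBIC))
```

```text
12.05 [ 0.51694132 -0.29286462  0.27736534] [ 0.87207442 -0.34175732 -0.22441117] [-7.02709084e-01  4.23280237e-01  1.45558938e+00 -1.34715745e-03
  1.25104968e+00 -8.41594606e-01]
```

View pics/s7.png

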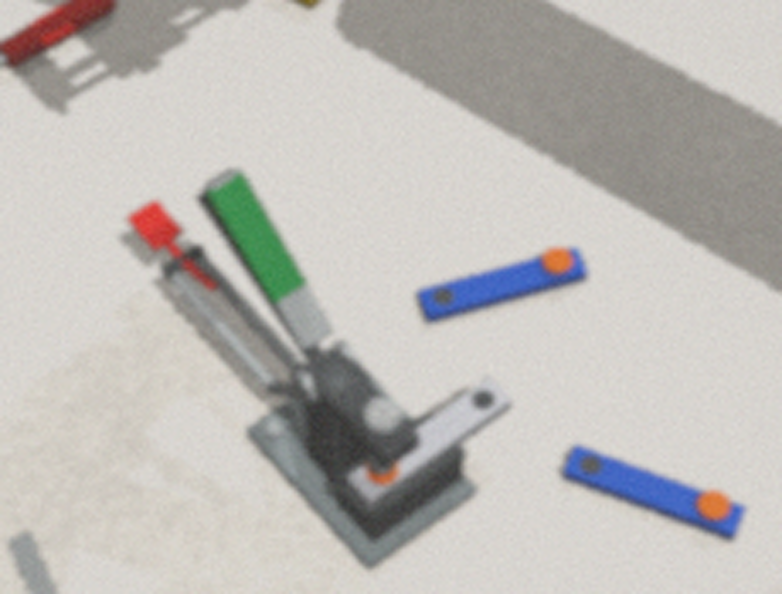

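View pics/t7.png

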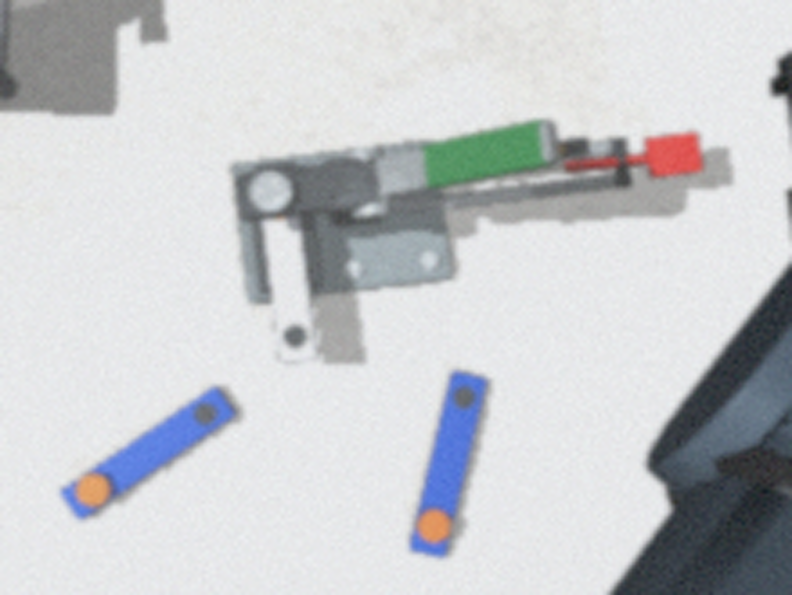

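Emit:
{"op": "arm_command", "data": {
  "plan": [
    [[-0.5, 2, 0], 1.7],
    [[-1, 4, 0], 3.4],
    [[-1.6, 6, 0], 5.1],
    [[-1.6, 8, 0], 6.8],
    [[-1.6, 9.8, 0], 8.5]
  ],
  "fingers": 0.4
}}

```text
time: 12.65
position: [0.4751, -0.0424, 0.2721]
tool_rot: [0.666, -0.237, 0.237, -0.666]
ft_force: [0.5, -0.1, 0.8]
grip_width: 0.0326
```

Emit:
{"op": "arm_command", "data": {
  "plan": [
    [[0, 1, -0.5], 1.7],
    [[0, 1.8, -1], 3.4],
    [[0, 1.8, -2], 5.1],
    [[0, 1.8, -2.8], 6.8],
    [[0, 1.8, -2.8], 8.5]
  ]
}}

```text
time: 13.15
position: [0.4739, 0.0018, 0.1995]
tool_rot: [-0.706, -0.02, 0.023, 0.707]
ft_force: [-0.0, 0.7, -0.7]
grip_width: 0.06
```

Run:
```python
from h import *
from scipy.spatial.transform import Rotation as R
o=get_obs(); print(o["time"],o["position"],o["q"],o["grip_width"])
M=R.from_quat(o["tool_rot"]).as_matrix(); print(np.degrees(np.arctan2(M[1,2],M[0,2])))
w=camera("wrist");cv2.imwrite("pics/w8.png",w["pixels"][:,:,::-1])
import pickle; pickle.dump(w,open("w8.pkl","wb"))
```

```text
13.15 [0.47392224 0.00178193 0.19947302] [-2.32407671e-01  3.62106001e-01  1.82349764e+00 -4.45794260e-04
  9.61509115e-01 -1.86366399e+00] 0.05999899126312169
93.47858548626301
```

View pics/w8.png

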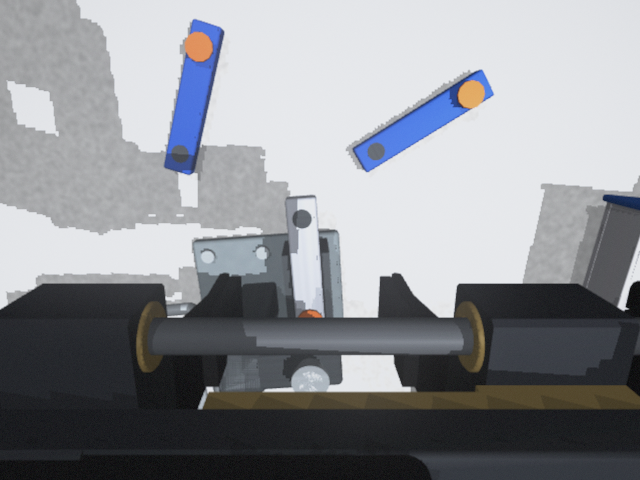

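Run:
```python
from h import *
import pickle
w=pickle.load(open("w8.pkl","rb"))
for p in [(288,198),(314.5,196),(302,219),(299.5,310),(325,310),(310,316)]: print(p,plane(w,p,.064).round(4))
print(-w["R"].T@w["t"])
a=w["pixels"][180:340,240:380,::-1]; cv2.imwrite("pics/w8c.png",cv2.resize(a,None,fx=3.7,fy=3.7,interpolation=cv2.INTER_CUBIC))
```

```text
(288, 198) [ 0.456  -0.0165  0.064 ]
(314.5, 196) [0.4532 0.0033 0.064 ]
(302, 219) [ 0.4715 -0.0051  0.064 ]
(299.5, 310) [ 0.5476 -0.003   0.064 ]
(325, 310) [0.5463 0.0177 0.064 ]
(310, 316) [0.5524 0.0059 0.064 ]
[ 0.4010044  -0.00367133  0.36172109]
```

View pics/w8c.png

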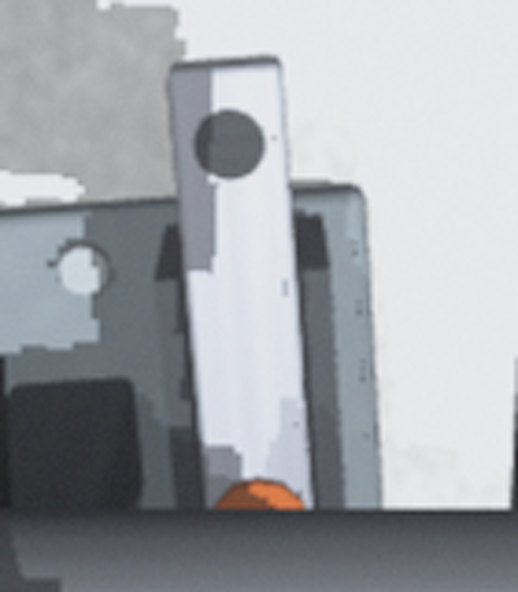

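Run:
```python
from h import *
import pickle
w=pickle.load(open("w8.pkl","rb"))
a=plane(w,(301.2,196.5),.064);b=plane(w,(310.2,315),.064); d=(b-a)/np.linalg.norm(b-a)
print(a,b,d,np.degrees(np.arctan2(d[1],d[0])),a+.02*d, a+.102*d)
```

```text
[ 0.45422627 -0.00665729  0.064     ] [0.55150007 0.00599278 0.064     ] [0.99164979 0.12896007 0.        ] 7.409502607592178 [ 0.47405927 -0.00407809  0.064     ] [0.55537455 0.00649664 0.064     ]
```

Emit:
{"op": "arm_command", "data": {
  "plan": [
    [[0, -0.22, 0], 0.9],
    [[0, -0.22, -1.5], 0.9],
    [[0, -0.22, -3], 0.9],
    [[0, -0.22, -4], 0.9],
    [[0, -0.22, -4], 0.9]
  ]
}}

```text
time: 13.7
position: [0.4738, -0.004, 0.0995]
tool_rot: [-0.705, -0.044, 0.048, 0.706]
ft_force: [-0.6, 0.6, 0.4]
grip_width: 0.061
```

Emit:
{"op": "arm_command", "data": {
  "plan": [
    [[0, 0, 0], 0],
    [[0, 0, -1], 0],
    [[0, 0, -2.0], 0],
    [[0, 0, -2.4], 0],
    [[0, 0, -2.4], 0]
  ]
}}

```text
time: 14.2
position: [0.4757, -0.0041, 0.0421]
tool_rot: [0.706, 0.047, -0.047, -0.706]
ft_force: [0.5, 0.1, -1.1]
grip_width: 0.0607
```

Emit:
{"op": "arm_command", "data": {
  "plan": [
    [[0, 0, 0], 0]
  ]
}}

```text
time: 14.3
position: [0.4763, -0.0042, 0.0431]
tool_rot: [0.706, 0.047, -0.046, -0.705]
ft_force: [0.4, 0.8, 0.4]
grip_width: 0.0608
```

Run:
```python
from h import *
from scipy.spatial.transform import Rotation as R
o=get_obs(); print(o["time"],o["position"],o["ft_force"],o["grip_width"])
M=R.from_quat(o["tool_rot"]).as_matrix(); print(np.degrees(np.arctan2(M[1,2],M[0,2])))
w=camera("wrist");cv2.imwrite("pics/w9.png",w["pixels"][:,:,::-1])
```

```text
14.3 [ 0.47632478 -0.00420337  0.0430541 ] [0.36503469 0.80712406 0.40930599] 0.06081140154980863
97.58005620751696
```

View pics/w9.png

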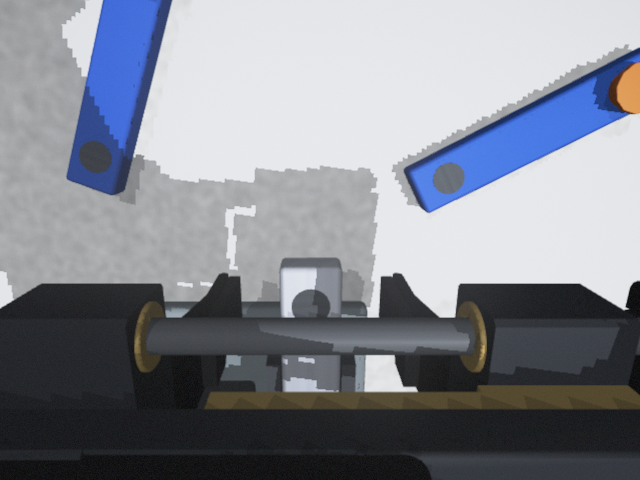

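Emit:
{"op": "arm_command", "data": {
  "plan": [
    [[0, 0, -0.2], 0],
    [[0, 0, -0.2], 0],
    [[0, 0, -0.2], 0],
    [[0, 0, -0.2], 0],
    [[0, 0, -0.2], 0]
  ],
  "fingers": -1,
  "force": 10
}}

```text
time: 14.85
position: [0.4754, -0.0039, 0.0371]
tool_rot: [0.706, 0.047, -0.047, -0.706]
ft_force: [0.2, -0.0, -0.6]
grip_width: 0.0287
```

Emit:
{"op": "arm_command", "data": {
  "plan": [
    [[0, 0, 0], 0],
    [[0, 0, 0], 0],
    [[0, 0, 0], 0]
  ],
  "force": 35
}}

```text
time: 15.15
position: [0.4754, -0.0039, 0.037]
tool_rot: [0.706, 0.047, -0.047, -0.706]
ft_force: [-0.2, 0.2, 1.1]
grip_width: 0.0233
```

Emit:
{"op": "arm_command", "data": {
  "plan": [
    [[0, 0, 0.06], 0],
    [[0, 0, 0.12], 0],
    [[0, 0, 0.14], 0],
    [[-0.2, -0.026, 0.14], 0],
    [[-0.4, -0.053, 0.14], 0]
  ]
}}

```text
time: 15.65
position: [0.4648, -0.0052, 0.0405]
tool_rot: [-0.706, -0.047, 0.047, 0.706]
ft_force: [-0.2, -0.0, -0.7]
grip_width: 0.0234
```

Emit:
{"op": "arm_command", "data": {
  "plan": [
    [[-0.2, -0.026, 0], 0],
    [[-0.4, -0.053, 0], 0],
    [[-0.6, -0.079, 0], 0],
    [[-0.8, -0.105, 0], 0],
    [[-1, -0.13, 0], 0]
  ]
}}

```text
time: 16.15
position: [0.4399, -0.0086, 0.0405]
tool_rot: [-0.706, -0.047, 0.047, 0.706]
ft_force: [0.3, -0.9, -0.6]
grip_width: 0.0235
```

Run:
```python
from h import *
o=get_obs(); print(o["time"],o["position"],o["ft_force"],o["q"])
C=cams()
a=C["scene"]["pixels"][170:310,280:450,::-1]; cv2.imwrite("pics/s10.png",cv2.resize(cv2.convertScaleAbs(a,alpha=1.5),None,fx=4,fy=4,interpolation=cv2.INTER_CUBIC))
```

```text
16.15 [ 0.43986484 -0.0085816   0.0405064 ] [ 0.28097658 -0.86567112 -0.63253264] [-2.74566495e-01  6.37170416e-01  2.03381532e+00  1.88819773e-06
  4.70641106e-01 -1.97785544e+00]
```

View pics/s10.png

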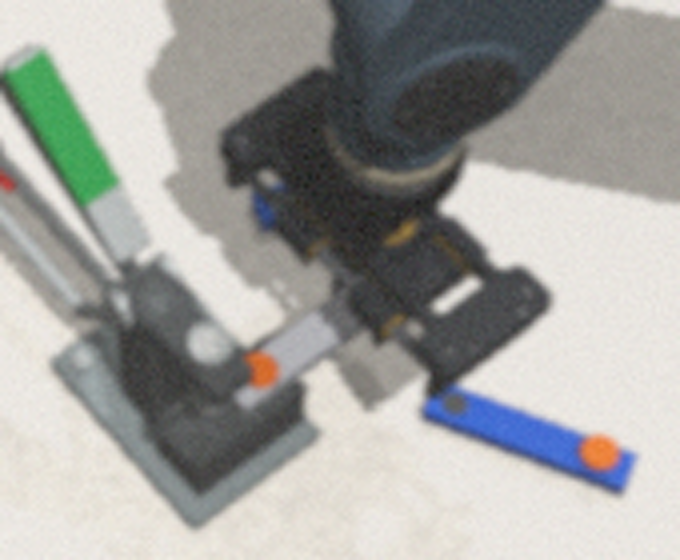

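Emit:
{"op": "arm_command", "data": {
  "plan": [
    [[-0.3, -0.04, 0], 0],
    [[-0.6, -0.08, 0], 0],
    [[-0.9, -0.117, 0], 0],
    [[-1.2, -0.156, 0], 0],
    [[-1.2, -0.156, 0], 0]
  ]
}}

```text
time: 16.75
position: [0.4083, -0.0121, 0.0404]
tool_rot: [-0.705, -0.046, 0.048, 0.706]
ft_force: [-0.6, 0.0, -1.9]
grip_width: 0.0234
```

Emit:
{"op": "arm_command", "data": {
  "plan": [
    [[0, 0, 0.3], 0],
    [[0, 0, 0.8], 0],
    [[0, 0, 1.6], 0],
    [[0, 0, 2.6], 0],
    [[0, 0, 3.6], 0]
  ]
}}

```text
time: 17.25
position: [0.4106, -0.0124, 0.1318]
tool_rot: [0.706, 0.047, -0.047, -0.706]
ft_force: [0.6, 0.4, -0.7]
grip_width: 0.0238
```

Run:
```python
from h import *
o=get_obs(); print(o["time"],o["position"],o["ft_force"],o["q"])
C=cams()
a=C["scene"]["pixels"][170:470,220:560,::-1]; cv2.imwrite("pics/s11.png",cv2.resize(cv2.convertScaleAbs(a,alpha=1.5),None,fx=2,fy=2,interpolation=cv2.INTER_CUBIC))
a=C["top"]["pixels"][60:360,40:440,::-1]; cv2.imwrite("pics/t11.png",cv2.resize(cv2.convertScaleAbs(a,alpha=1.5),None,fx=2,fy=2,interpolation=cv2.INTER_CUBIC))
```

```text
17.25 [ 0.41055466 -0.01240507  0.13179921] [ 0.63351516  0.37307445 -0.70348824] [-3.03872611e-01  4.12809752e-01  2.04389111e+00  4.38067925e-05
  6.84419933e-01 -2.00732057e+00]
```

View pics/s11.png

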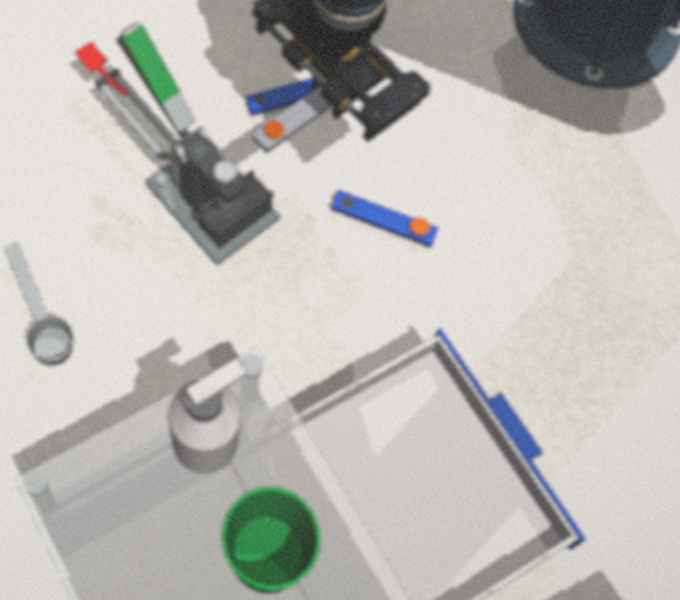

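View pics/t11.png

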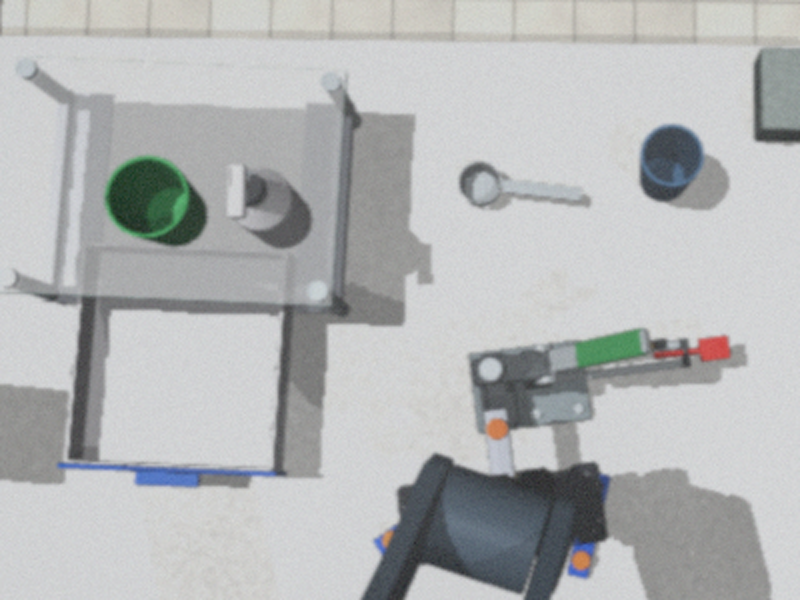

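Run:
```python
from h import *
t=camera("top"); s=camera("scene")
T=lambda u,v:(40+u/2,60+v/2)
S=lambda u,v:(220+u/2,170+v/2)
for n,p,z in [("floor fl",(98,460),.008),("floor fr",(276,463),.008),("floor r",(283,305),.008),("glass fr",(340,303),.09),("glass fl",(30,293),.09)]: print(n,plane(t,T(*p),z).round(4))
print("blue corners",tri3([(t,T(59,464)),(s,S(582,540))]),tri3([(t,T(285,473)),(s,S(440,331))]))
for n,p in [("floor fr",(440,358)),("floor fl",(553,527))]: print(n,plane(s,S(*p),.008).round(4))
```

```text
floor fl [0.4565 0.4687 0.008 ]
floor fr [0.4548 0.2622 0.008 ]
floor r [0.6409 0.2604 0.008 ]
glass fr [0.631  0.1756 0.09  ]
glass fl [0.6385 0.5153 0.09  ]
blue corners (array([0.4526, 0.4814, 0.0728]), [[0.2, -0.3], [0.5, -0.0]]) (array([0.4409, 0.2408, 0.0558]), [[-1.0, 1.3], [-1.8, -0.0]])
floor fr [0.4386 0.2574 0.008 ]
floor fl [0.447  0.4563 0.008 ]
```

Emit:
{"op": "arm_command", "data": {
  "plan": [
    [[0, 0.6, 1], 0],
    [[0, 2, 1.6], 0],
    [[0, 3.5, 1.6], 0],
    [[0.4, 5, 1.6], -0.5],
    [[0.8, 6.5, 1.6], -1]
  ]
}}

```text
time: 17.95
position: [0.4295, 0.1514, 0.1694]
tool_rot: [0.707, 0.014, -0.016, -0.707]
ft_force: [0.5, -0.3, -1.7]
grip_width: 0.0231
```

Emit:
{"op": "arm_command", "data": {
  "plan": [
    [[0.6, 1.5, 0], 0],
    [[1.2, 3, 0], 0],
    [[1.8, 4.5, 0], 0],
    [[2.4, 6, 0], 0],
    [[2.8, 7.5, 0], 0]
  ]
}}

```text
time: 18.45
position: [0.5004, 0.339, 0.1685]
tool_rot: [0.707, 0.015, -0.017, -0.707]
ft_force: [0.1, -0.1, -0.5]
grip_width: 0.0235
```

Run:
```python
from h import *
from scipy.spatial.transform import Rotation as R
o=get_obs(); print(o["time"],o["position"],o["ft_force"],o["q"],o["grip_width"])
M=R.from_quat(o["tool_rot"]).as_matrix(); print(np.degrees(np.arctan2(M[1,2],M[0,2])))
s=camera("scene");cv2.imwrite("pics/s12.png",s["pixels"][:,:,::-1])
w=camera("wrist");cv2.imwrite("pics/w12.png",w["pixels"][:,:,::-1])
```

```text
18.45 [0.50044648 0.33898584 0.16846775] [ 0.08819003 -0.1091705  -0.45767497] [ 4.10775938e-01  5.65338726e-01  1.53659616e+00 -1.99730342e-04
  1.04213297e+00 -1.20517176e+00] 0.02346976055397969
92.59283485172121
```

View pics/s12.png

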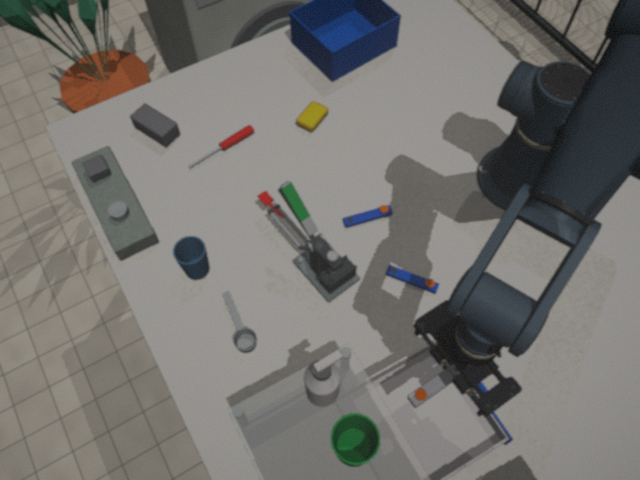

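View pics/w12.png

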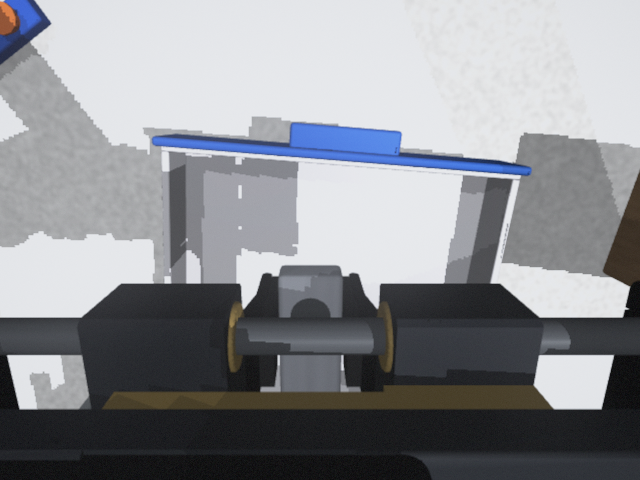

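Emit:
{"op": "arm_command", "data": {
  "plan": [
    [[0, 0.8, -0.5], 0],
    [[0.1, 0.8, -2], 0],
    [[0.1, 0.8, -3.5], 0],
    [[0.1, 0.8, -4.8], 0],
    [[0.1, 0.8, -5], 0]
  ]
}}

```text
time: 19.05
position: [0.4985, 0.355, 0.04]
tool_rot: [0.709, 0.012, -0.02, -0.705]
ft_force: [-0.2, -0.5, -1.1]
grip_width: 0.0233
```

Emit:
{"op": "arm_command", "data": {
  "plan": [
    [[0, 0, -0.2], 0],
    [[0, 0, -0.4], 0],
    [[0, 0, -0.6], 0],
    [[0, 0, -0.6], 0]
  ]
}}

```text
time: 19.45
position: [0.5056, 0.3575, 0.0373]
tool_rot: [-0.707, -0.019, 0.014, 0.707]
ft_force: [-3.4, -6.5, 24.6]
grip_width: 0.0235
```

Emit:
{"op": "arm_command", "data": {
  "plan": [
    [[0, 0, -0.1], 0],
    [[0, 0, -0.15], 0],
    [[0, 0, -0.15], 0]
  ]
}}

```text
time: 19.75
position: [0.5074, 0.3575, 0.0371]
tool_rot: [-0.706, -0.02, 0.013, 0.707]
ft_force: [-6.1, -8.8, 43.2]
grip_width: 0.0233
```

Emit:
{"op": "arm_command", "data": {
  "plan": [
    [[0, 0, 0.3], 0],
    [[0, 0, 0.5], 0],
    [[0, 0, 0.5], 0]
  ]
}}

```text
time: 20.05
position: [0.5038, 0.3581, 0.0408]
tool_rot: [-0.706, -0.017, 0.015, 0.707]
ft_force: [0.9, -0.9, -1.6]
grip_width: 0.0235
```

Run:
```python
from h import *
o=get_obs(); print(o["time"],o["position"],o["ft_force"],o["grip_width"])
s=camera("scene");t=camera("top")
cv2.imwrite("pics/s13.png",cv2.resize(s["pixels"][300:480,340:540,::-1],None,fx=4,fy=3.3,interpolation=cv2.INTER_CUBIC))
T=lambda u,v:(40+u/2,60+v/2)
S=lambda u,v:(220+u/2,170+v/2)
for z in (.008,.036): print([plane(t,T(*p),z)[:2].round(4) for p in [(98,460),(276,463)]],[plane(s,S(*p),z)[:2].round(4) for p in [(553,527),(440,358)]])
w=camera("wrist");cv2.imwrite("pics/w13.png",w["pixels"][:,:,::-1])
```

```text
20.05 [0.50381948 0.35810573 0.04081744] [ 0.85167848 -0.91322601 -1.60347529] 0.023503821741570608
[array([0.4565, 0.4687]), array([0.4548, 0.2622])] [array([0.447 , 0.4563]), array([0.4386, 0.2574])]
[array([0.4565, 0.4561]), array([0.4548, 0.2545])] [array([0.4566, 0.4569]), array([0.4483, 0.2626])]
```

View pics/s13.png

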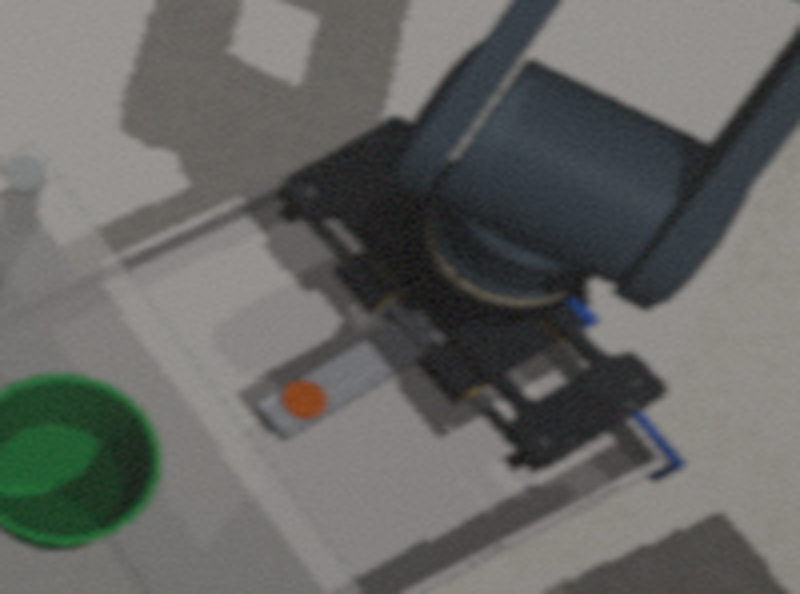

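View pics/w13.png

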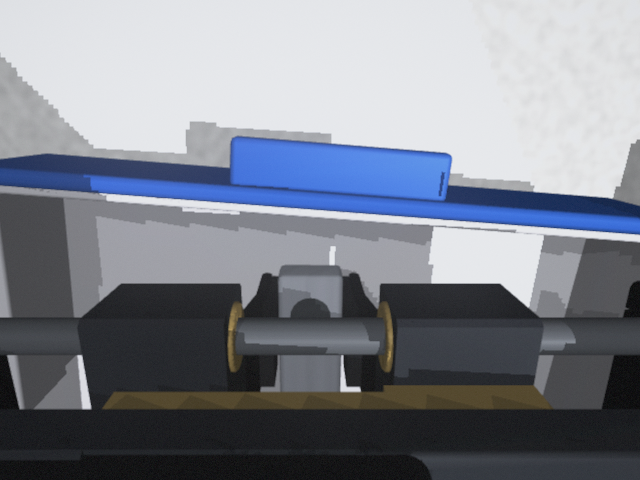

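Emit:
{"op": "arm_command", "data": {
  "plan": [
    [[0, 0, -0.1], 0],
    [[0, 0, -0.1], 0],
    [[0, 0, -0.1], 0],
    [[0, 0, -0.1], 0]
  ],
  "force": 3
}}

```text
time: 20.6
position: [0.5026, 0.3576, 0.0374]
tool_rot: [0.707, 0.016, -0.016, -0.707]
ft_force: [-2.9, -2.1, 9.8]
grip_width: 0.0237
```

Emit:
{"op": "arm_command", "data": {
  "plan": [
    [[0, 0, 0], 0],
    [[0, 0, 0], 0],
    [[0, 0, 0], 0],
    [[0, 0, 0], 0]
  ],
  "fingers": 0
}}

```text
time: 21.0
position: [0.5026, 0.3576, 0.0374]
tool_rot: [0.707, 0.016, -0.016, -0.707]
ft_force: [-2.2, -1.1, 8.8]
grip_width: 0.0241
```

Emit:
{"op": "arm_command", "data": {
  "plan": [
    [[0, 0, 0.4], 0],
    [[0, 0, 1.5], 0],
    [[0, 0, 3], 0],
    [[-0.5, 0, 5], 0],
    [[-1, -1, 7], 0]
  ]
}}

```text
time: 21.5
position: [0.48, 0.3379, 0.2056]
tool_rot: [-0.706, -0.017, 0.016, 0.707]
ft_force: [0.7, -0.2, -0.4]
grip_width: 0.0434
```

Emit:
{"op": "arm_command", "data": {
  "plan": [
    [[0, -1.5, 0], 0],
    [[0, -3, 0], 0],
    [[0, -4.5, 0], 0],
    [[0, -6, 0], 0],
    [[0, -6, 0], 0]
  ]
}}

```text
time: 22.0
position: [0.4795, 0.1828, 0.2039]
tool_rot: [0.708, 0.014, -0.015, -0.706]
ft_force: [-0.1, 1.2, -0.4]
grip_width: 0.0439
```

Run:
```python
from h import *
o=get_obs(); print(o["time"],o["position"],o["ft_force"],o["grip_width"])
s=camera("scene");t=camera("top")
cv2.imwrite("pics/s14.png",s["pixels"][:,:,::-1])
cv2.imwrite("pics/s14c.png",cv2.resize(s["pixels"][300:480,340:540,::-1],None,fx=4,fy=3.3,interpolation=cv2.INTER_CUBIC))
cv2.imwrite("pics/t14.png",t["pixels"][:,:,::-1])
```

```text
22.0 [0.47952357 0.18275784 0.20390023] [-0.06506873  1.23448982 -0.41183189] 0.04392517253541421
```

View pics/s14.png

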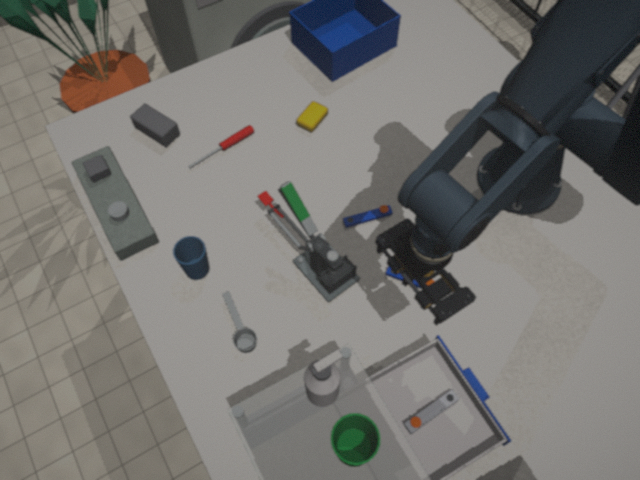

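View pics/s14c.png

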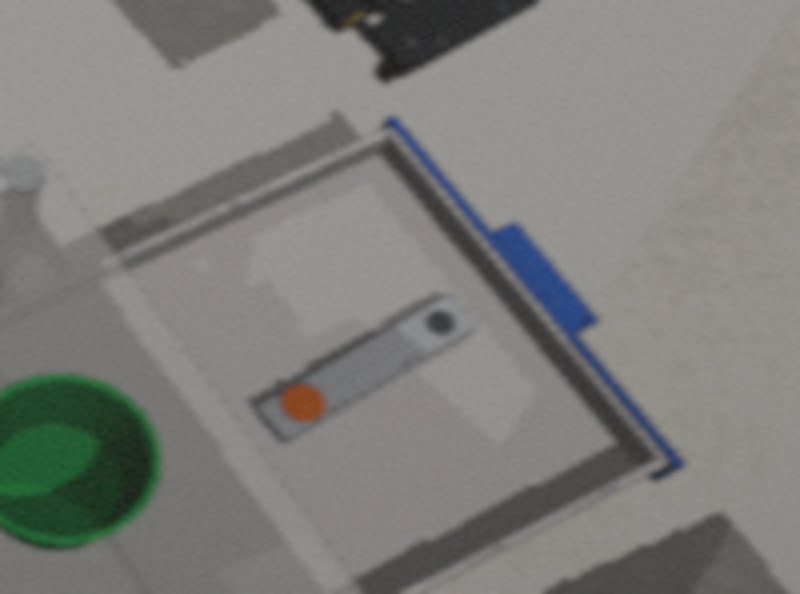

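View pics/t14.png

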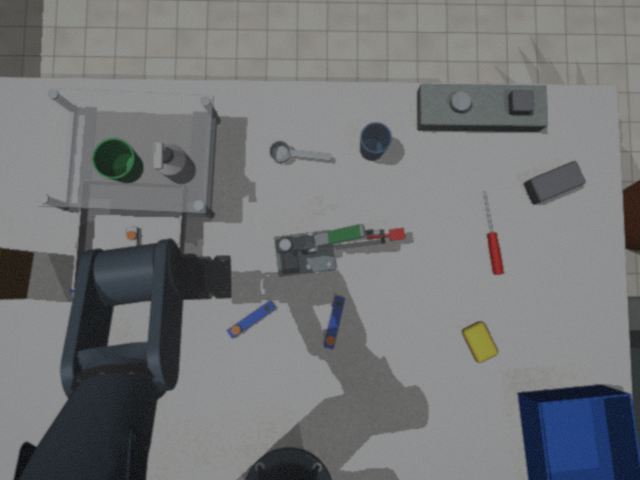

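Emit:
{"op": "arm_command", "data": {
  "plan": [
    [[-0.5, -1.8, 0], 0],
    [[-0.5, -3.6, 0], 0],
    [[-0.5, -5.4, 0], 0],
    [[-0.5, -7.2, 0], 0],
    [[-0.5, -9, 0], 0]
  ]
}}

```text
time: 22.6
position: [0.4678, -0.0391, 0.2042]
tool_rot: [-0.707, -0.017, 0.016, 0.707]
ft_force: [0.3, 0.1, -0.1]
grip_width: 0.0435
```

Emit:
{"op": "arm_command", "data": {
  "plan": [
    [[0, -2, 0], 0],
    [[0, -4, 0], 0],
    [[0, -4, 0], 0],
    [[0, -4, 0], 0]
  ]
}}

```text
time: 23.0
position: [0.4678, -0.139, 0.2039]
tool_rot: [-0.707, -0.015, 0.015, 0.707]
ft_force: [-0.3, 1.1, 0.3]
grip_width: 0.0432
```

Run:
```python
from h import *
o=get_obs(); print(o["time"],o["position"],o["ft_force"])
s=camera("scene");t=camera("top")
cv2.imwrite("pics/s15c.png",cv2.resize(s["pixels"][360:460,380:500,::-1],None,fx=6,fy=6,interpolation=cv2.INTER_CUBIC))
cv2.imwrite("pics/t15c.png",cv2.resize(t["pixels"][210:310,70:190,::-1],None,fx=6,fy=6,interpolation=cv2.INTER_CUBIC))
```

```text
23.0 [ 0.46778239 -0.13895517  0.20386664] [-0.33753301  1.08243021  0.26448721]
```

View pics/s15c.png

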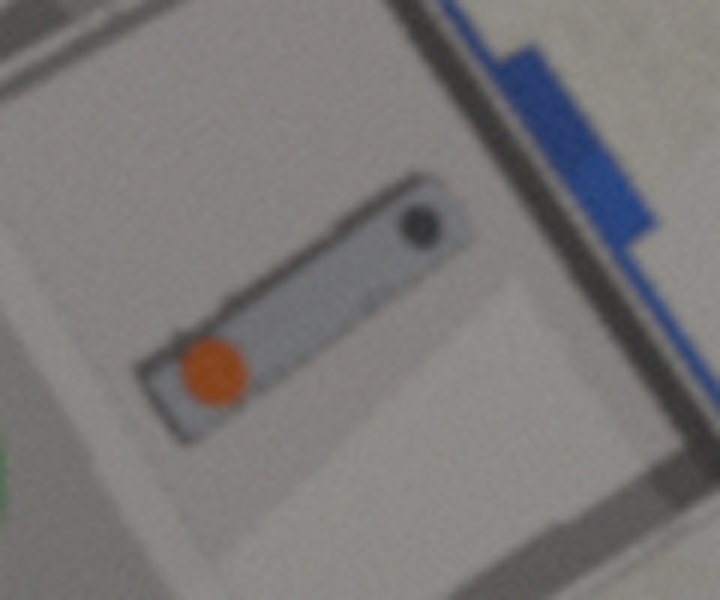

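View pics/t15c.png

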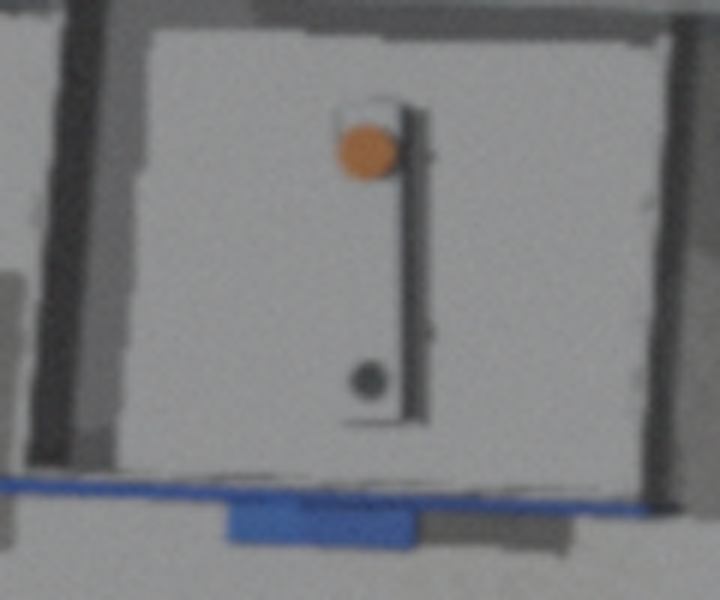

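Run:
```python
from h import *
s=camera("scene");t=camera("top")
for n,a,b in [("bush",(367,153),(216,372)),("hole",(369,380),(420,227))]:
    print(n,tri3([(t,(70+a[0]/6,210+a[1]/6)),(s,(380+b[0]/6,360+b[1]/6))]))
cv2.imwrite("pics/w16.png",camera("wrist")["pixels"][:,:,::-1])
print(get_obs()["time"]); hand_in()
```

```text
bush (array([0.581 , 0.3603, 0.0506]), [[0.2, -0.2], [0.4, 0.0]])
hole (array([0.4954, 0.3566, 0.0485]), [[0.2, -0.3], [0.4, -0.0]])
23.25
the job is handed in; nothing more can be done
```

The job is done and handed in at about 23 s of the 70 s allowed; no verdict was reported.

- **Locking:** I pressed the green handle down by touch, starting at about z 0.221. The highest reading was about 18 N. Resistance dropped to zero over centre, and the handle then met its stop with about 9.5 N. I lifted off and the camera showed it staying locked.
- **Release:** I pressed the red paddle about 7 mm with 2–4 N. The rising handle then seemed to lean on the gripper body with about 3 N. I backed away about 4 mm with the paddle still down, and the handle sprang fully open.
- **Runner arm:** I gripped the grey bar, not the blue look-alikes, at its free end. I raised it 3 mm, drew it out of the nest and let it down in the tray.
- **Last checks:**
  - The bar lies inside the tray, bush side up. Triangulated heights were 48.5 mm at the hole and 50.6 mm at the bush flange, which fits a flat bar with the bush seated.
  - The handle looks as open as at the start, and no bystander had visibly moved.
  - The robot was clear of everything.

**What went less well:**
- The tray floor was about 28 mm higher than I had assumed. While I searched for it, the fingertips pressed on it with a wrist reading of about 43 N before I backed off. I believe this was fingertip contact only; if it was the gripper body, it would be over its 40 N limit.
- The fingers had hardly opened when I began to lift, so the bar dropped a short way instead of being set down.
- The paddle angle and the bush depth were judged from touch and pictures, not read directly.

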